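# Put the bike bits in their places on the hall bench

## Robot

A 6-joint arm with a two-finger parallel gripper is mounted at the origin on the work surface. World frame = base frame: x ahead of the robot, y to its left, z up, the work surface at z = 0. Lengths are in m, angles in rad, forces in N, time in s.
With the tool pointing down it reaches from about 0.375 to 0.975 m from the base axis. Payload 3.8 kg.
Tool frame: the origin (TCP) lies between the finger pads; the fingertips stand 17 mm ahead of it and the grasp point (between the pads) lies 2 mm behind it; z points along the fingers, y is the line along which they close (so a half turn about z gives the same grasp; the last joint's range is limited). The gripper opens to 88 mm and grips with 3 to 60 N. Pads are 18 mm wide; open, the fingers measure 123 mm over their backs; the gripper's body (75 mm by 187 mm) begins 45 mm behind the grasp point.
Start: joints at [-1.297, 0.264, 1.604, -0, 1.274, -0.037], TCP at [0.206, -0.643, 0.256] pointing down, gripper open.
Joint ranges: [-2.63, 2.63], [-0.94, 2.18], [0.31, 2.57], [-1.31, 4.45], [0, 2.66], [-2.55, 2.55]. Speed limits (rad/s): [2.57, 2.57, 3.14, 3.14, 3.14, 3.14].

## Interface

Orientations are given as a unit quaternion [x, y, z, w].
In Python, from plant import bot, imaging, ticket gives the robot as it stands.
- The arm moves only by the tool play_rows, never from a script. Its argument "motion" is a list of rows, each a list of 3 entries, a list of its own where there are three numbers: the shift along the world's x, y, z in m, then the turn, a rotation vector about the world's x, y, z in rad, then the opening, from 0 (shut) to 1 (fully open). A call has 1 to 10 rows; each row shifts and turns the commanded pose from where the row before left it; what a row does not reach is not made up. A row lasts 1/10 s, in which the tool goes at most 50 mm and 8.59 degrees, less where a joint would pass 70% of its speed; a pose out of reach is approached as far as the arm can. A call is refused whole if a number of a shift passes 0.05 or a number of a turn 0.15, either way. A call with a gripper value outside its range is refused whole. The fingers move at their own pace and stop on an object; the grip force is fixed at half the most. Time passes only in rows, so rows that do not move let the fingers close. It gives the time, the measured TCP pose, the force, the opening and the grip force at its end, in the units of the state.
- bot.sense(): the state, without advancing time (a new reading comes with each control period).
- imaging.capture(name): name is "side" or "top"; returns the picture (384x512x3 uint8, red, green, blue); there is no depth.
- imaging.camera_info(name): a dict with "mtx" (3x3 intrinsics, pixels), "dist_coeffs" ([k1, k2, p1, p2, k3] as OpenCV has them; the pictures are not rectified), "R" (3x3) and "t" (3): a world point X has camera coordinates R X + t. Camera axes: x right, y down, z forward; pixel columns grow to the right and rows downward; lengths in m; the calibration is good to about 2 mm. A picture is of the moment at which its call begins. camera_info takes no time and is no camera call.
- ticket.job_done(): hands the job in; it is judged then, once.
The state is a dict: "time_s": time; "qpos": joint angles; "qd": joint speeds; "joint_efforts": joint torques, N m; "tool_pos": TCP position; "tool_rot": TCP orientation; "ft_force": force on the tool from outside, world axes, zero at the start; "moment": the same for the moment, N m; "width": finger opening in m; "gripper_force": force on a finger pad.
Only numpy, scipy, OpenCV 4.12 (cv2) and the standard library are available. Lean on these libraries where they do the work, as an engineer would, in place of code of your own. Each camera call takes 0.05 s, during which the arm holds its last target. There are 200 camera calls.

## Task

Clear the bike bits off the turntable, each to the place made for it on the bench: push the pump fully home into its spring clips, and set the green reflector clip, the bell cap (dome up) and the yellow tyre lever flat on the pads that bear their outlines, centred and in line with the outline. Let go of everything at the end.

Things in the scene. Friction and masses are not known exactly. Their poses are not given: they have to be found in the camera images.
- pump_mid (a point): aluminium mini bike pump lying on its side: a round barrel 24 mm thick and 124 mm long between two square end blocks (28 mm wide and high, 36 mm long; one aluminium, one black), 190 mm long in all, about 0.14 kg. This point is the centre of the barrel, 14 mm above the underside of the end blocks; x runs along the pump, z up. Starts on the turntable.
- reflector_mid (a point): green plastic reflector clip: a block 56 mm long (x), 30 mm wide (y), 15 mm high, with two thin clip arms standing on it to 28 mm. This point is half-way up, 14 mm above the underside; z up. Starts on the turntable. Grasp it by the block, across its 30 mm width.
- bell_mid (a point): steel bell cap: round dome 52 mm in diameter and 32 mm high, its lowest 17 mm a straight cylindrical skirt to grip by. This point is on its axis half-way up, 16 mm above the underside; z up. Starts dome up on the turntable. Its x axis lies along its row on the turntable, where there is most finger room beside it.
- lever_mid (a point): yellow plastic tyre lever lying flat: 110 mm long (x, from -53 to +56 mm of this point), 20 mm wide (y; the 20 mm tip at +x is 14 mm wide and 9 mm high), 13 mm high. This point is half-way up, 6.5 mm above the underside; x along the lever, z up. Starts on the turntable.
- pump_clips: fixed spring clips: black plate 120 (x) x 66 (y) x 6 mm; at x = -42 and +42 mm a grey rest 22 mm high and two orange sprung jaws, 48.5 mm high, 47 mm over all. The barrel, along x either way round, is pushed down between the lips (18 mm apart, about 8 N in all) and snaps onto the rests, its centre then 34 mm above the bench. 68 mm free between clips for fingers. Origin: centre of underside; z up.
- reflector_pad: grey pad 90 (x) x 64 (y) x 4 mm with a green rectangular outline 64 x 38 mm, centred, long side along x: the place of the reflector clip. Origin at the centre of its underside, on the bench; z up. It is fixed to the bench.
- bell_pad: grey pad 84 (x) x 78 (y) x 4 mm with a white ring outline 62 mm in diameter, centred: the place of the bell cap. Origin at the centre of its underside, on the bench; z up. It is fixed to the bench.
- lever_pad: grey pad 142 (x) x 52 (y) x 4 mm with a long narrow yellow outline 120 x 28 mm, centred, long side along x: the place of the tyre lever. Origin at the centre of its underside, on the bench; z up. It is fixed to the bench.
- turntable: dark round lazy-susan disc 350 mm across, top 26 mm above the bench; it turns only when pushed hard. The four things start on it in four parallel rows 75 mm apart, each with its x axis along its row within 0.12 rad. Origin on its axis at bench height, x along the rows, z up.

How it is judged:
By the outcome, as a careful person would: the job done as asked, in the order asked, and still so for the second after the job is handed in, with the robot touching nothing.
It also fails if it takes over 115 s, if anything falls off the work surface, if the arm or the gripper's body presses on something with over 40 N, if the wrist force passes 120 N, or if a joint passes its speed limit or range.

## Working session

There is one attempt and no reset: what is moved stays moved. The work goes in short steps, Python scripts to look and compute and a tool call to move; the robot and the scene stay as the last step left them, time stands still between calls to the robot, and variables do not carry over. Pictures are saved under pics/ and viewed, at most 14 in all, crops included, and the job is handed in when it is done.

Besides the shell and the picture viewer there is one more tool, called after ">>>" in YAML: its name, and indented under it one key for each argument. play_rows: Moves the arm, as the interface text tells. Its arguments: {"type":"object","properties":{"motion":{"type":"array"}},"required":["motion"]}

```bash
mkdir -p pics; ls; python3 - <<'E'
from plant import bot, imaging
import cv2
for n in("top","side"):
    im=imaging.capture(n); cv2.imwrite(f"pics/{n}0.png",im[:,:,::-1])
    c=imaging.camera_info(n); print(n,c)
print(bot.sense())
E
```

```text
pics
top {'mtx': array([[362.87837578,   0.        , 254.09195142],
       [  0.        , 362.87837578, 191.56491445],
       [  0.        ,   0.        ,   1.        ]]), 'dist_coeffs': array([-0.06585633,  0.        ,  0.        ,  0.        ,  0.        ]), 'R': array([[ 2.67763990e-02, -9.99636543e-01,  3.13139280e-03],
       [-9.94097158e-01, -2.69572216e-02, -1.05091141e-01],
       [ 1.05137358e-01, -2.98946377e-04, -9.94457665e-01]]), 't': array([-0.02398364,  0.57425544,  0.94492575])}
side {'mtx': array([[397.61738391,   0.        , 258.17475923],
       [  0.        , 397.61738391, 190.52460546],
       [  0.        ,   0.        ,   1.        ]]), 'dist_coeffs': array([0.00224304, 0.        , 0.        , 0.        , 0.        ]), 'R': array([[-0.92189547, -0.38734219,  0.00864682],
       [-0.30895887,  0.72150604, -0.61965592],
       [ 0.23378015, -0.57392949, -0.78482595]]), 't': array([0.49486491, 0.21455607, 0.87359001])}
{'time_s': 0.1, 'qpos': array([-1.29691121e+00,  2.64663394e-01,  1.60522718e+00, -2.47907978e-05,
        1.27370641e+00, -3.69148395e-02]), 'qd': array([-9.22478796e-04, -1.85041651e-03, -3.23998189e-03, -6.63249737e-04,
        2.08395269e-03, -5.01110930e-05]), 'joint_efforts': array([-6.52881117e-04, -5.03620470e+01, -3.58072543e+01,  7.30434596e-02,
        2.32293148e-02, -5.79402945e-05]), 'tool_pos': array([ 0.2062459 , -0.64208158,  0.25452773]), 'tool_rot': array([ 9.87948643e-01,  1.54778790e-01, -1.30229809e-04, -9.93738997e-04]), 'ft_force': array([ 0.08376596, -0.54332906,  0.82484258]), 'moment': array([ 0.03870551, -0.01843434,  0.0119287 ]), 'gripper_force': 0.0, 'width': 0.08810077657707016}
```

View pics/top0.png

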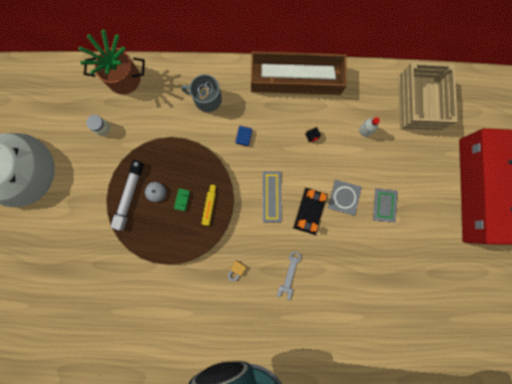

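View pics/side0.png

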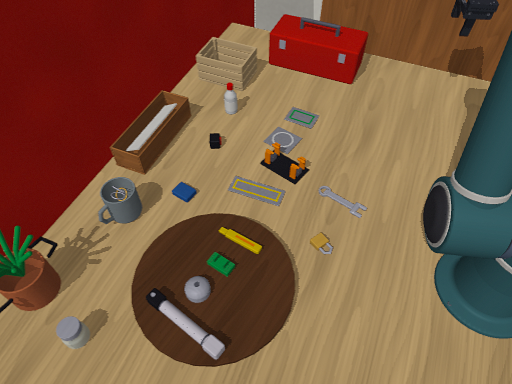

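```bash
cat > h.py <<'E'
import numpy as np, cv2
from plant import bot, imaging
def ray(n,px):
    c=imaging.camera_info(n); R=c["R"];t=c["t"]
    u=cv2.undistortPoints(np.array(px,float).reshape(-1,1,2),c["mtx"],c["dist_coeffs"]).reshape(-1,2)
    return -R.T@t, np.c_[u,np.ones(len(u))]@R
def plane(n,px,z):
    o,d=ray(n,px); return (o+d*((z-o[2])/d[:,2])[:,None])[:,:2]
def pix(n,P):
    c=imaging.camera_info(n)
    return cv2.projectPoints(np.array(P,float).reshape(-1,1,3),cv2.Rodrigues(c["R"])[0],c["t"],c["mtx"],c["dist_coeffs"])[0].reshape(-1,2)
def stats(P):  # filled polygon in world plane -> centroid, axis angle, rect size
    m=cv2.moments((P*1000).astype(np.float32)); r=cv2.minAreaRect((P*1000).astype(np.float32))
    return np.round([m['m10']/m['m00'],m['m01']/m['m00']],1),round(.5*np.arctan2(2*m['mu11'],m['mu20']-m['mu02']),3),np.round(r[1],1)
def blob(n,mask,z,box=None):
    if box is not None:
        k=np.zeros_like(mask);x0,y0,x1,y1=box;k[y0:y1,x0:x1]=1;mask=mask*k
    cs=cv2.findContours(mask,cv2.RETR_EXTERNAL,cv2.CHAIN_APPROX_NONE)[0]
    c=max(cs,key=cv2.contourArea); return c, stats(plane(n,c,z))
E
python3 - <<'E'
from h import *
S=3
boxes={"top":dict(pump=(108,155,148,235),bell=(140,175,172,208),refl=(170,183,194,216),lev=(196,178,222,232),
 levpad=(258,166,286,228),clips=(290,180,332,240),bellpad=(326,175,364,220),reflpad=(370,185,400,226)),
 "side":dict(pump=(140,283,232,362),bell=(180,272,215,306),refl=(202,248,240,280),lev=(214,222,268,256),
 levpad=(225,172,290,208),clips=(256,138,315,185),bellpad=(260,122,305,155),reflpad=(282,104,322,130))}
for n,b in boxes.items():
    im=cv2.imread(f"pics/{n}0.png"); tiles=[]
    for k,(x0,y0,x1,y1) in b.items():
        c=im[y0:y1,x0:x1]; f=min(195/c.shape[1],290/c.shape[0]); c=cv2.resize(c,None,fx=f,fy=f,interpolation=0)
        t=np.zeros((295,200,3),np.uint8); t[:c.shape[0],:c.shape[1]]=c; tiles.append(t)
    cv2.imwrite(f"pics/z_{n}.png",np.vstack([np.hstack(tiles[:4]),np.hstack(tiles[4:])]))
    h=cv2.cvtColor(im,cv2.COLOR_BGR2HSV)
    for k,z in dict(pump=.040,bell=.042,refl=.036,lev=.0325,levpad=.004,clips=.006,bellpad=.004,reflpad=.004).items():
        H,Sa,V=[h[...,i].astype(int) for i in range(3)]
        m={'pump':(Sa<60)&(V>70),'bell':(Sa<60)&(V>70),'refl':(H>45)&(H<85)&(Sa>100),'lev':(H>20)&(H<36)&(Sa>150)&(V>100),
         'levpad':(Sa<60)|((H>20)&(H<36)&(Sa>60)&(n=='no')),'clips':(V<50)|((H<14)&(Sa>180)),'bellpad':(Sa<60),'reflpad':(Sa<60)|((H>40)&(H<95))}[k].astype(np.uint8)
        try: print(n,k,*blob(n,m,z,b[k])[1])
        except Exception as e: print(n,k,e)
E
```

```text
top pump [535.6 337.8] -0.261 [ 37.1 158.3]
top bell [567.1 258.2] -0.459 [52.  52.5]
top refl [548.1 184.5] -0.193 [33.4 57.6]
top lev [534.3 112.7] -0.155 [ 23.2 112.2]
top levpad [566.1 -57.4] 0.037 [138.6  52.3]
top clips [ 525.1 -161. ] -0.239 [ 60.3 114.6]
top bellpad [ 569.  -259.1] -0.215 [77.9 83.2]
top reflpad [ 549.8 -372.7] -0.089 [63.5 89. ]
side pump [535.8 338.2] -0.257 [ 32.  160.8]
side bell [564.6 261.6] -0.794 [52.1 58.8]
side refl [547.2 187.7] -0.229 [34.  60.4]
side lev [533.6 114.1] -0.153 [ 23.8 110.6]
side levpad [564.9 -53.6] 0.03 [140.9  53.4]
side clips [ 528.8 -154.8] -0.304 [ 66.3 117. ]
side bellpad [ 567.7 -258.4] -0.279 [79.  84.2]
side reflpad [ 549.2 -369.2] -0.05 [66.5 89.4]
```

View pics/z_top.png

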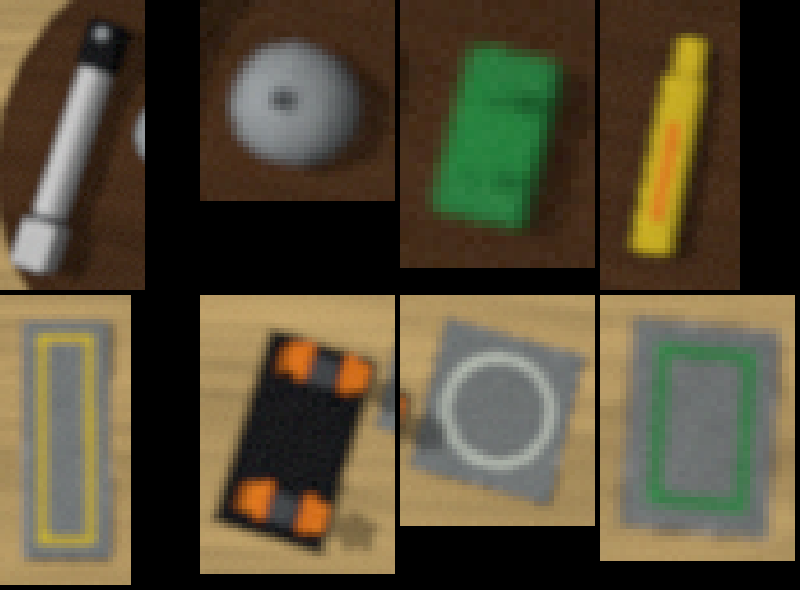

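View pics/z_side.png

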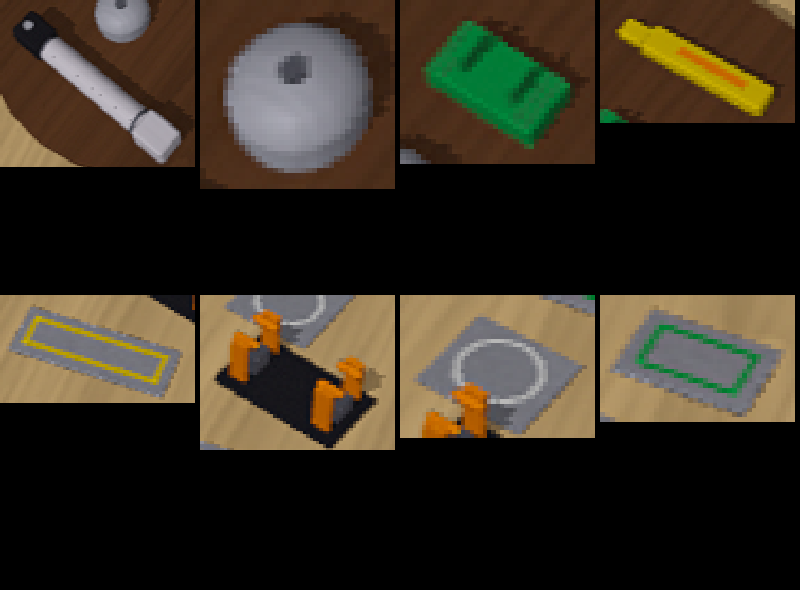

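```bash
python3 - <<'E'
from h import *
for n,bx in {"top":dict(levpad=(258,166,286,228),ring=(329,175,364,220),reflpad=(370,185,400,226),bright=(108,155,148,235),clips=(290,180,332,240)),
 "side":dict(levpad=(225,172,290,208),ring=(266,122,305,150),reflpad=(282,104,322,130),bright=(140,283,232,362),clips=(256,138,315,185))}.items():
    im=cv2.imread(f"pics/{n}0.png"); h=cv2.cvtColor(im,cv2.COLOR_BGR2HSV).astype(int); H,S,V=h[...,0],h[...,1],h[...,2]
    M=lambda m:m.astype(np.uint8)
    print(n,"yel",*blob(n,M((H>18)&(H<36)&(S>75)) ,.004,(261 if n=="top" else 232,170,283 if n=="top" else 285,225))[1]) if 0 else None
    print(n,"green",*blob(n,M((H>40)&(H<95)&(S>60)),.004,bx['reflpad'])[1])
    # ring: bright greyish
    x0,y0,x1,y1=bx['ring']; m=M((S<60)&(V>(V[y0:y1,x0:x1][S[y0:y1,x0:x1]<60].mean()+12)))
    c,s=blob(n,m,.004,bx['ring']); print(n,"ring",*s)
    # bright pump ends
    c,s=blob(n,M((S<60)&(V>70)),.04,bx['bright']); P=plane(n,c,.04)*1000; a=s[1]; u=np.array([np.cos(a),np.sin(a)]); v=np.array([-u[1],u[0]])
    q=P@u; w=P@v; e=q.max(); bar=(q>e-115)&(q<e-10)
    # barrel midline from edges
    bins=[]
    for t in np.arange(e-110,e-10,8):
        k=(q>=t)&(q<t+8); 
        if k.sum()>1: bins.append((t+4,(w[k].max()+w[k].min())/2))
    p=np.polyfit(*np.array(bins).T,1); cq=e-62; cw=np.polyval(p,cq)
    print(n,"pump centre",cq*u+cw*v,"angle",a+np.arctan(p[0]),"len",np.ptp(q))
    # clip plate: black mask hull
    x0,y0,x1,y1=bx['clips']; k=np.zeros_like(V,np.uint8); k[y0:y1,x0:x1]=M(V<60)[y0:y1,x0:x1]
    if n=="top": k[:, :]=k
    c=max(cv2.findContours(k,0,1)[0],key=cv2.contourArea); P=(plane(n,c,.006)*1000).astype(np.float32)
    r=cv2.minAreaRect(P); print(n,"plate",r, cv2.boxPoints(r).round(0).tolist())
    man={"top":np.array([(72,35),(18,225),(122,257)])/4.64+np.array([289.5,179.5]),"side":np.array([(18,80),(128,152),(178,107)])/3.305+np.array([255.5,137.5])}[n]
    print("manual", (plane(n,man,.006)*1000).round(1).tolist())
    o=k*0; o[y0:y1,x0:x1]=M((H<14)&(S>180)&(V>120))[y0:y1,x0:x1]
    cs=[c for c in cv2.findContours(o,0,1)[0] if cv2.contourArea(c)>5]
    print("orange",[stats(plane(n,c,.048))[0].tolist() for c in cs])
E
```

```text
top green [ 550.2 -373.3] -0.07 [44.8 71. ]
top ring [ 569.4 -259.3] 0.555 [61.2 64.4]
top pump centre [555.56978535 332.22506106] angle -0.2566915611550871 len 158.4213579570336
top plate ((527.55224609375, -163.27023315429688), (61.430484771728516, 112.07736206054688), 74.10607147216797) [[465.0, -177.0], [573.0, -208.0], [590.0, -149.0], [482.0, -118.0]]
manual [[593.6, -148.8], [480.2, -118.4], [463.0, -180.1]]
orange [[486.4, -164.5], [492.4, -139.7], [567.1, -189.3], [573.6, -158.2]]
side green [ 549.8 -370.8] -0.058 [43.7 69.9]
side ring [ 566.2 -259.8] 0.097 [61.1 58. ]
side pump centre [557.45495957 332.5213048 ] angle -0.25656837990000725 len 160.80841506290523
side plate ((526.9357299804688, -158.85882568359375), (66.47903442382812, 117.05828857421875), 74.05088806152344) [[462.0, -175.0], [574.0, -207.0], [592.0, -143.0], [480.0, -111.0]]
manual [[591.1, -148.8], [481.0, -111.9], [459.3, -172.9]]
orange []
```

>>> play_rows:
  motion:
    - [[0.03, 0.035, 0], [0, 0, -0.028], 0.55]
    - [[0.03, 0.035, 0], [0, 0, -0.028], 0.55]
    - [[0.03, 0.035, 0], [0, 0, -0.028], 0.55]
    - [[0.03, 0.035, 0], [0, 0, -0.028], 0.55]
    - [[0.03, 0.035, 0], [0, 0, -0.028], 0.55]
    - [[0.03, 0.035, 0], [0, 0, -0.028], 0.55]
    - [[0.03, 0.035, 0], [0, 0, -0.028], 0.55]
    - [[0.03, 0.035, 0], [0, 0, -0.028], 0.55]
    - [[0.03, 0.035, 0], [0, 0, -0.028], 0.55]
    - [[0.03, 0.035, 0], [0, 0, -0.028], 0.55]

```text
time_s: 1.1
tool_pos: [0.5071, -0.2909, 0.2553]
tool_rot: [1.0, 0.015, -0.0, -0.0]
ft_force: [0.4, -1.0, -0.3]
width: 0.0484
gripper_force: 0.0
```

>>> play_rows:
  motion:
    - [[0.005, 0.04, 0], [0, 0, -0.028], 0.55]
    - [[0.005, 0.04, 0], [0, 0, -0.028], 0.55]
    - [[0.005, 0.04, 0], [0, 0, -0.028], 0.55]
    - [[0.005, 0.04, 0], [0, 0, -0.028], 0.55]
    - [[0.005, 0.04, 0], [0, 0, -0.028], 0.55]
    - [[0.005, 0.04, 0], [0, 0, -0.028], 0.55]
    - [[0.005, 0.04, 0], [0, 0, -0.028], 0.55]
    - [[0.005, 0.04, 0], [0, 0, -0.028], 0.55]
    - [[0.005, 0.04, 0], [0, 0, -0.028], 0.55]
    - [[0.005, 0.04, 0], [0, 0, -0.028], 0.55]

```text
time_s: 2.1
tool_pos: [0.5561, 0.109, 0.2553]
tool_rot: [0.992, -0.125, -0.0, 0.0]
ft_force: [0.2, -0.0, -0.3]
width: 0.0484
gripper_force: 0.0
```

>>> play_rows:
  motion:
    - [[0, 0.037, -0.02], [0, 0, 0], 0.55]
    - [[0, 0.037, -0.02], [0, 0, 0], 0.55]
    - [[0, 0.037, -0.02], [0, 0, 0], 0.55]
    - [[0, 0.037, -0.02], [0, 0, 0], 0.55]
    - [[0, 0.037, -0.02], [0, 0, 0], 0.55]
    - [[0, 0.037, -0.02], [0, 0, 0], 0.55]
    - [[0, 0, 0], [0, 0, 0], 0.55]
    - [[0, 0, 0], [0, 0, 0], 0.55]

```text
time_s: 2.9
tool_pos: [0.5554, 0.3295, 0.1343]
tool_rot: [0.992, -0.123, -0.001, 0.001]
ft_force: [0.6, -0.3, 0.6]
width: 0.0483
gripper_force: 0.0
```

>>> play_rows:
  motion:
    - [[0.001, 0.003, -0.02], [0, 0, -0.008], 0.55]
    - [[0, 0, -0.03], [0, 0, 0], 0.55]
    - [[0, 0, -0.025], [0, 0, 0], 0.55]
    - [[0, 0, -0.012], [0, 0, 0], 0.55]
    - [[0, 0, 0], [0, 0, 0], 0.55]

```text
time_s: 3.4
tool_pos: [0.5565, 0.3305, 0.0474]
tool_rot: [0.992, -0.129, -0.001, 0.001]
ft_force: [-0.1, 0.2, -0.1]
width: 0.0484
gripper_force: 0.0
```

>>> play_rows:
  motion:
    - [[0, 0, 0], [0, 0, 0], 0.3]
    - [[0, 0, 0], [0, 0, 0], 0]
    - [[0, 0, 0], [0, 0, 0], 0]
    - [[0, 0, 0], [0, 0, 0], 0]
    - [[0, 0, 0], [0, 0, 0], 0]
    - [[0, 0, 0], [0, 0, 0], 0]

```text
time_s: 4.0
tool_pos: [0.5584, 0.3326, 0.0504]
tool_rot: [0.992, -0.128, 0.001, -0.0]
ft_force: [-0.3, -1.7, 5.8]
width: 0.0233
gripper_force: 30.0
```

>>> play_rows:
  motion:
    - [[0, 0, 0.015], [0, 0, 0], 0]
    - [[0, 0, 0.03], [0, 0, 0], 0]
    - [[0, 0, 0.04], [0, 0, 0], 0]
    - [[0, -0.015, 0.035], [0, 0, 0], 0]
    - [[-0.002, -0.03, 0], [0, 0, -0.002], 0]
    - [[-0.002, -0.04, 0], [0, 0, -0.002], 0]
    - [[-0.002, -0.04, 0], [0, 0, -0.002], 0]
    - [[-0.002, -0.04, 0], [0, 0, -0.002], 0]
    - [[-0.002, -0.04, 0], [0, 0, -0.002], 0]
    - [[-0.002, -0.04, 0], [0, 0, -0.002], 0]

```text
time_s: 5.0
tool_pos: [0.5449, 0.0861, 0.1693]
tool_rot: [0.991, -0.134, 0.0, -0.0]
ft_force: [0.1, 0.8, -0.8]
width: 0.0231
gripper_force: 30.0
```

>>> play_rows:
  motion:
    - [[-0.003, -0.04, 0], [0, 0, -0.002], 0]
    - [[-0.003, -0.04, 0], [0, 0, -0.002], 0]
    - [[-0.003, -0.04, 0], [0, 0, -0.002], 0]
    - [[-0.003, -0.04, 0], [0, 0, -0.002], 0]
    - [[-0.002, -0.04, 0], [0, 0, 0], 0]
    - [[-0.002, -0.03, -0.02], [0, 0, 0], 0]
    - [[-0.001, -0.018, -0.02], [0, 0, 0], 0]
    - [[0, 0, -0.02], [0, 0, 0], 0]
    - [[0, 0, 0], [0, 0, 0], 0]
    - [[0, 0, 0], [0, 0, 0], 0]

```text
time_s: 6.0
tool_pos: [0.5281, -0.1603, 0.1088]
tool_rot: [0.99, -0.138, -0.001, -0.0]
ft_force: [-0.5, 0.1, -0.8]
width: 0.023
gripper_force: 30.0
```

```bash
python3 - <<'E'
from h import *
for n in("top","side"): cv2.imwrite(f"pics/{n}1.png",imaging.capture(n)[:,:,::-1])
a=cv2.imread("pics/top1.png")[150:270,240:400];b=cv2.imread("pics/side1.png")[70:220,190:350]
r=lambda x:cv2.resize(x,(400,int(400*x.shape[0]/x.shape[1])),interpolation=cv2.INTER_CUBIC)
a,b=r(a),r(b);a=np.vstack([a,np.zeros((b.shape[0]-a.shape[0],400,3),np.uint8)])
cv2.imwrite("pics/z1.png",np.hstack([a,b])); print(bot.sense()["tool_pos"],bot.sense()["tool_rot"])
E
```

```text
[ 0.52936778 -0.160406    0.11013197] [ 9.90462471e-01 -1.37778918e-01  1.02195696e-03  1.36622641e-04]
```

View pics/z1.png

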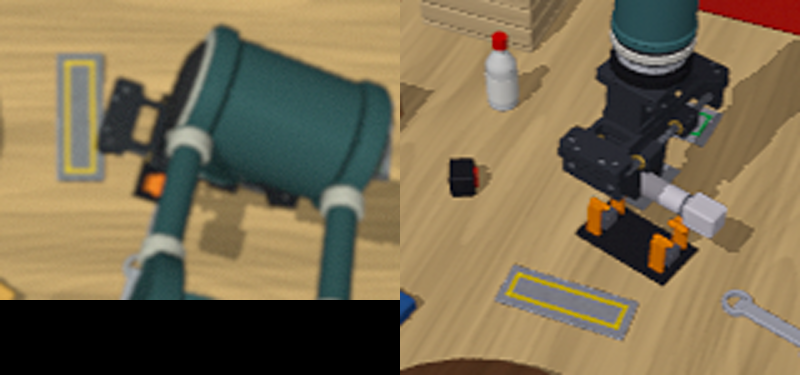

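```bash
python3 - <<'E'
from h import *
im=cv2.imread("pics/side1.png"); h=cv2.cvtColor(im,cv2.COLOR_BGR2HSV).astype(int); m=((h[...,1]<50)&(h[...,2]>80)).astype(np.uint8)
c,s=blob("side",m,.1,(285,135,322,168)); print(s, c.reshape(-1,2).min(0),c.reshape(-1,2).max(0))
m=((h[...,1]<50)&(h[...,2]>80)).astype(np.uint8);
u=np.array([np.cos(-.277),np.sin(-.277)])
# predicted block centre
for d in (62,98): print(d, pix("side",[*(np.array([.5294,-.1604])-u*d/1000),.1]))
P=plane("side",c,.1)*1000; v=np.array([-u[1],u[0]]); C=np.array([527.5,-161.5])
q=(P-C)@u;w=(P-C)@v; print(q.min(),q.max())
for t in range(int(q.min()),int(q.max()),6):
    k=(q>=t)&(q<t+6)
    if k.sum()>1: print(t,w[k].min().round(1),w[k].max().round(1))
E
```

```text
(array([ 479.3, -145. ]), np.float64(-0.346), array([ 67.7, 101.9])) [285 136] [320 164]
62 [[305.79001948 151.84106632]]
98 [[317.94469351 158.56576303]]
-99.27755792513496 4.402360312206103
-99 -7.3 25.7
-93 -17.4 26.0
-87 -20.0 26.4
-81 -19.8 26.7
-75 -19.5 25.5
-69 -19.2 23.1
-63 -19.0 19.2
-57 -15.8 18.3
-51 -11.0 18.6
-45 -12.1 18.9
-39 -11.8 19.3
-33 -11.5 19.6
-27 -31.1 35.8
-21 -30.9 34.6
-15 -30.6 17.5
-9 -27.4 13.4
-3 -8.8 4.8
```

>>> play_rows:
  motion:
    - [[0, -0.001, -0.02], [0, 0, 0], 0]
    - [[0, 0, -0.02], [0, 0, 0], 0]
    - [[0, 0, -0.005], [0, 0, 0], 0]
    - [[0, 0, 0], [0, 0, 0], 0]

```text
time_s: 6.5
tool_pos: [0.529, -0.1621, 0.0647]
tool_rot: [0.991, -0.137, 0.0, 0.001]
ft_force: [-0.8, -2.4, -1.7]
width: 0.0232
gripper_force: 30.0
```

>>> play_rows:
  motion:
    - [[0, 0, -0.004], [0, 0, 0], 0]
    - [[0, 0, -0.004], [0, 0, 0], 0]
    - [[0, 0, -0.004], [0, 0, 0], 0]
    - [[0, 0, -0.004], [0, 0, 0], 0]

```text
time_s: 6.9
tool_pos: [0.5308, -0.1625, 0.0501]
tool_rot: [0.99, -0.138, 0.003, 0.001]
ft_force: [0.6, -2.8, 0.2]
width: 0.0233
gripper_force: 30.0
```

>>> play_rows:
  motion:
    - [[0, 0, -0.003], [0, 0, 0], 0]
    - [[0, 0, -0.003], [0, 0, 0], 0]
    - [[0, 0, -0.002], [0, 0, 0], 0]
    - [[0, 0, 0], [0, 0, 0], 0]

```text
time_s: 7.3
tool_pos: [0.5291, -0.1621, 0.044]
tool_rot: [0.99, -0.138, -0.0, 0.0]
ft_force: [-11.5, -0.2, 30.1]
width: 0.0234
gripper_force: 30.0
```

>>> play_rows:
  motion:
    - [[0, 0, 0], [0, 0, 0], 0]
    - [[0, 0, 0.001], [0, 0, 0], 0.3]
    - [[0, 0, 0.001], [0, 0, 0], 0.5]
    - [[0, 0, 0], [0, 0, 0], 0.6]
    - [[0, 0, 0.02], [0, 0, 0], 0.6]
    - [[0, 0, 0.04], [0, 0, 0], 0.6]
    - [[0, 0, 0.04], [0, 0, 0], 0.6]
    - [[0, 0.04, 0.03], [0, 0, 0], 0.6]
    - [[0, 0.04, 0], [0, 0, 0], 0.6]
    - [[0, 0.04, 0], [0, 0, 0], 0.6]

```text
time_s: 8.3
tool_pos: [0.5291, -0.0405, 0.1729]
tool_rot: [0.99, -0.139, 0.001, -0.0]
ft_force: [0.7, 0.3, -0.9]
width: 0.0531
gripper_force: 0.0
```

>>> play_rows:
  motion:
    - [[0.001, 0.04, 0], [0, 0, 0.007], 0.6]
    - [[0.002, 0.04, 0], [0, 0, 0.007], 0.6]
    - [[0.002, 0.04, 0], [0, 0, 0.007], 0.6]
    - [[0.002, 0.04, 0], [0, 0, 0.007], 0.6]
    - [[0.002, 0.04, 0], [0, 0, 0.007], 0.6]
    - [[0.002, 0.03, 0], [0, 0, 0.007], 0.6]
    - [[0, 0, 0], [0, 0, 0.007], 0.6]

```text
time_s: 9.0
tool_pos: [0.5389, 0.1919, 0.1708]
tool_rot: [0.994, -0.112, -0.001, -0.001]
ft_force: [-0.3, -0.9, -0.3]
width: 0.0532
gripper_force: 0.0
```

```bash
python3 - <<'E'
from h import *
for n in("top","side"): cv2.imwrite(f"pics/{n}2.png",imaging.capture(n)[:,:,::-1])
a=cv2.imread("pics/top2.png")[165:260,280:360];b=cv2.imread("pics/side2.png")[120:200,240:330]
r=lambda x:cv2.resize(x,(400,int(400*x.shape[0]/x.shape[1])),interpolation=cv2.INTER_CUBIC)
a,b=r(a),r(b);b=np.vstack([b,np.zeros((a.shape[0]-b.shape[0],400,3),np.uint8)])
cv2.imwrite("pics/z2.png",np.hstack([a,b])); print(bot.sense()["tool_pos"],bot.sense()["tool_rot"])
E
```

```text
[0.53873014 0.18877612 0.17070624] [ 9.93616243e-01 -1.12808728e-01 -8.46635887e-04  4.86622884e-04]
```

View pics/z2.png

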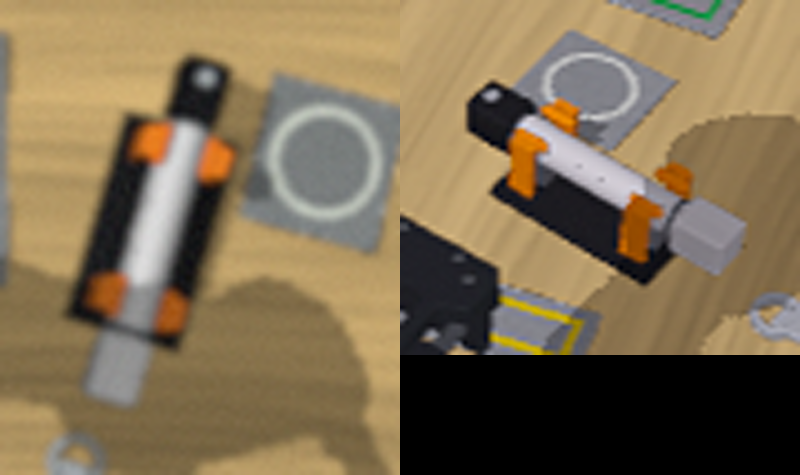

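>>> play_rows:
  motion:
    - [[0.009, -0.003, -0.03], [0, 0, 0.015], 0.52]
    - [[0, 0, -0.04], [0, 0, 0], 0.52]
    - [[0, 0, -0.035], [0, 0, 0], 0.52]
    - [[0, 0, -0.015], [0, 0, 0], 0.52]
    - [[0, 0, -0.005], [0, 0, 0], 0.52]
    - [[0, 0, 0], [0, 0, 0], 0.52]

```text
time_s: 9.7
tool_pos: [0.5486, 0.1847, 0.0467]
tool_rot: [0.994, -0.107, -0.0, 0.0]
ft_force: [-0.1, -0.3, 0.1]
width: 0.0457
gripper_force: 0.0
```

>>> play_rows:
  motion:
    - [[0, 0, 0], [0, 0, 0], 0.3]
    - [[0, 0, 0], [0, 0, 0], 0]
    - [[0, 0, 0], [0, 0, 0], 0]
    - [[0, 0, 0], [0, 0, 0], 0]
    - [[0, 0, 0], [0, 0, 0], 0]

```text
time_s: 10.2
tool_pos: [0.55, 0.1857, 0.0487]
tool_rot: [0.994, -0.106, 0.002, -0.001]
ft_force: [0.4, -0.6, 5.9]
width: 0.03
gripper_force: 30.0
```

>>> play_rows:
  motion:
    - [[0, 0, 0.015], [0, 0, 0], 0]
    - [[0, 0, 0.03], [0, 0, 0], 0]
    - [[0, 0, 0.035], [0, 0, 0], 0]
    - [[0, -0.02, 0.03], [0, 0, 0], 0]
    - [[0, -0.04, 0], [0, 0, 0.012], 0]
    - [[0, -0.04, 0], [0, 0, 0.012], 0]
    - [[0, -0.04, 0], [0, 0, 0.012], 0]
    - [[0, -0.04, 0], [0, 0, 0.012], 0]
    - [[0, -0.04, 0], [0, 0, 0.012], 0]
    - [[0, -0.04, 0], [0, 0, 0.012], 0]

```text
time_s: 11.2
tool_pos: [0.5482, -0.076, 0.1578]
tool_rot: [0.998, -0.07, 0.0, -0.0]
ft_force: [0.6, 1.1, -0.8]
width: 0.0292
gripper_force: 30.0
```

>>> play_rows:
  motion:
    - [[0, -0.04, 0], [0, 0, 0.012], 0]
    - [[0, -0.04, 0], [0, 0, 0.012], 0]
    - [[0, -0.04, 0], [0, 0, 0.012], 0]
    - [[0, -0.04, 0], [0, 0, 0.012], 0]
    - [[0.001, -0.04, 0], [0, 0, 0.012], 0]
    - [[0.001, -0.04, 0], [0, 0, 0.015], 0]
    - [[0.001, -0.04, -0.03], [0, 0, 0], 0]
    - [[0, -0.018, -0.04], [0, 0, 0], 0]
    - [[0, 0, -0.03], [0, 0, 0], 0]
    - [[0, 0, 0], [0, 0, 0], 0]

```text
time_s: 12.2
tool_pos: [0.5475, -0.3707, 0.0517]
tool_rot: [0.999, -0.034, -0.004, -0.003]
ft_force: [0.6, 1.0, -0.6]
width: 0.0299
gripper_force: 30.0
```

```bash
python3 -c "
from h import *
s=bot.sense();q=s['tool_rot'];print(s['tool_pos'],2*np.arctan2(q[1],q[0]),s['ft_force'],s['width'])"
```

```text
[ 0.54752774 -0.37072066  0.05167879] -0.06757265978090764 [ 0.56181813  1.04333727 -0.62586562] 0.029883138914759168
```

>>> play_rows:
  motion:
    - [[0, 0, -0.01], [0, 0, 0], 0]
    - [[0, 0, -0.005], [0, 0, 0], 0]
    - [[0, 0, 0], [0, 0, 0], 0]
    - [[0, 0, 0], [0, 0, 0], 0]
    - [[0, 0, 0], [0, 0, 0], 0]

```text
time_s: 12.7
tool_pos: [0.5523, -0.3728, 0.0432]
tool_rot: [0.999, -0.033, 0.001, 0.001]
ft_force: [-0.4, 0.1, -0.2]
width: 0.0298
gripper_force: 30.0
```

>>> play_rows:
  motion:
    - [[0, 0.001, -0.008], [0, 0, 0], 0]
    - [[0, 0, -0.003], [0, 0, 0], 0]
    - [[0, 0, 0], [0, 0, 0], 0]
    - [[0, 0, 0], [0, 0, 0], 0]

```text
time_s: 13.1
tool_pos: [0.5512, -0.3715, 0.0303]
tool_rot: [0.999, -0.033, -0.0, -0.0]
ft_force: [-0.6, -0.5, -0.2]
width: 0.0298
gripper_force: 30.0
```

>>> play_rows:
  motion:
    - [[0, 0, -0.002], [0, 0, 0], 0]
    - [[0, 0, -0.001], [0, 0, 0], 0]
    - [[0, 0, 0], [0, 0, 0], 0]

```text
time_s: 13.4
tool_pos: [0.5513, -0.3716, 0.0275]
tool_rot: [0.999, -0.033, -0.0, -0.0]
ft_force: [0.1, -0.7, 0.6]
width: 0.0298
gripper_force: 30.0
```

Nearly down; touch, release and back off.

>>> play_rows:
  motion:
    - [[0, 0, -0.001], [0, 0, 0], 0]
    - [[0, 0, -0.0005], [0, 0, 0], 0]
    - [[0, 0, 0], [0, 0, 0], 0]

```text
time_s: 13.7
tool_pos: [0.5515, -0.3718, 0.0267]
tool_rot: [0.999, -0.033, 0.0, 0.0]
ft_force: [-2.2, 1.0, 3.4]
width: 0.0297
gripper_force: 30.0
```

>>> play_rows:
  motion:
    - [[0, 0, 0], [0, 0, 0], 0.4]
    - [[0, 0, 0], [0, 0, 0], 0.55]
    - [[0, 0, 0.002], [0, 0, 0], 0.6]
    - [[0, 0, 0.03], [0, 0, 0], 0.6]
    - [[0, 0, 0.05], [0, 0, 0], 0.6]
    - [[0, 0.02, 0.04], [0, 0, 0], 0.7]
    - [[0, 0.05, 0], [0, 0, 0.1], 0.9]
    - [[0, 0.05, 0], [0, 0, 0.1], 0.9]
    - [[0, 0.05, 0], [0, 0, 0.1], 0.9]
    - [[0, 0.05, 0], [0, 0, 0.1], 0.9]

```text
time_s: 14.7
tool_pos: [0.5512, -0.15, 0.1486]
tool_rot: [0.986, 0.168, 0.0, 0.0]
ft_force: [0.3, 0.5, -0.1]
width: 0.0791
gripper_force: 0.0
```

>>> play_rows:
  motion:
    - [[0, 0.05, 0], [0, 0, 0.1], 0.9]
    - [[0, 0.05, 0], [0, 0, 0.1], 0.9]
    - [[0, 0.05, 0], [0, 0, 0.1], 0.9]
    - [[0, 0.05, 0], [0, 0, 0.1], 0.9]
    - [[0, 0.05, 0], [0, 0, 0.1], 0.9]
    - [[0.005, 0.05, 0], [0, 0, 0.1], 0.9]
    - [[0.005, 0.05, 0], [0, 0, 0.1], 0.9]
    - [[0.005, 0.05, 0], [0, 0, 0.1], 0.9]
    - [[0, 0.01, 0], [0, 0, 0.1], 0.9]
    - [[0, 0, 0], [0, 0, 0.1], 0.9]

```text
time_s: 15.7
tool_pos: [0.5662, 0.2605, 0.1482]
tool_rot: [0.783, 0.622, 0.0, -0.0]
ft_force: [0.1, 0.3, 0.9]
width: 0.0793
gripper_force: 0.0
```

```bash
python3 - <<'E'
from h import *
s=bot.sense();q=s['tool_rot'];print(s['tool_pos'],2*np.arctan2(q[1],q[0]),s['ft_force'],s['width'])
ims=[]
for n,(x0,y0,x1,y1) in dict(top=(365,180,405,230),side=(277,98,327,135)).items():
    im=imaging.capture(n)[:,:,::-1]; cv2.imwrite(f"pics/{n}3.png",im); h=cv2.cvtColor(im,cv2.COLOR_BGR2HSV).astype(int)
    c=im[y0:y1,x0:x1]; c=cv2.resize(c,(400,int(400*c.shape[0]/c.shape[1])),interpolation=cv2.INTER_CUBIC); o=np.zeros((500,400,3),np.uint8);o[:c.shape[0]]=c;ims.append(o)
    G=(h[...,0]>45)&(h[...,0]<85)
    for th in (150,180): print(n,th,*blob(n,((G)&(h[...,1]>th)).astype(np.uint8),.014,(x0,y0,x1,y1))[1])
    print(n,"pad",*blob(n,((h[...,1]<60)|((h[...,0]>40)&(h[...,0]<95))).astype(np.uint8),.004,(x0,y0,x1,y1))[1])
cv2.imwrite("pics/z3.png",np.hstack(ims))
E
```

```text
[0.56616485 0.26051293 0.14817279] 1.3415449422615808 [0.08961632 0.28695451 0.90639313] 0.07933646523515082
top 150 [ 551.2 -370.7] -0.125 [36.5 59. ]
top 180 [ 550.6 -371. ] -1.322 [30.8 30.9]
top pad [ 549.8 -372.7] -0.089 [63.4 89.1]Traceback (most recent call last):
  File "<stdin>", line 8, in <module>
  File "h.py", line 19, in blob
    c=max(cs,key=cv2.contourArea); return c, stats(plane(n,c,z))
ValueError: max() iterable argument is empty
```

```bash
python3 - <<'E'
from h import *
im=cv2.imread("pics/side3.png")[90:140,260:330] if __import__('os').path.exists("pics/side3.png") else None
a=cv2.imread("pics/top3.png")[180:230,365:405]
r=lambda x:cv2.resize(x,(400,int(400*x.shape[0]/x.shape[1])),interpolation=cv2.INTER_CUBIC)
a,b=r(a),r(im); b=np.vstack([b,np.zeros((a.shape[0]-b.shape[0],400,3),np.uint8)])
cv2.imwrite("pics/z3.png",np.hstack([a,b]))
E
```

```text
(no output)
```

View pics/z3.png

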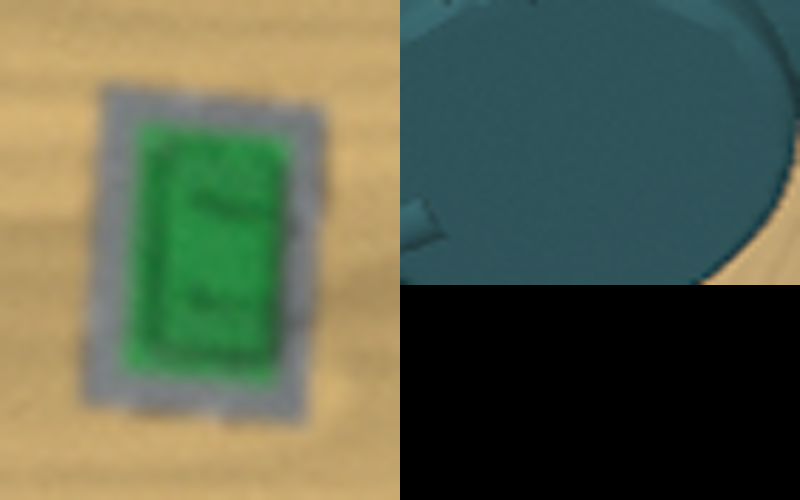

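>>> play_rows:
  motion:
    - [[0, 0, -0.03], [0, 0, 0.015], 0.9]
    - [[0, 0, -0.03], [0, 0, 0], 0.9]
    - [[0, 0, -0.025], [0, 0, 0], 0.9]
    - [[0, 0, -0.012], [0, 0, 0], 0.9]
    - [[0, 0, -0.004], [0, 0, 0], 0.9]
    - [[0, 0, 0], [0, 0, 0], 0.9]

```text
time_s: 16.4
tool_pos: [0.5665, 0.2574, 0.0473]
tool_rot: [0.781, 0.624, -0.0, -0.0]
ft_force: [-0.3, 0.4, 0.7]
width: 0.0792
gripper_force: 0.0
```

>>> play_rows:
  motion:
    - [[0, 0, 0], [0, 0, 0], 0.6]
    - [[0, 0, 0], [0, 0, 0], 0.4]
    - [[0, 0, 0], [0, 0, 0], 0]
    - [[0, 0, 0], [0, 0, 0], 0]
    - [[0, 0, 0], [0, 0, 0], 0]
    - [[0, 0, 0], [0, 0, 0], 0]

```text
time_s: 17.0
tool_pos: [0.567, 0.2579, 0.0482]
tool_rot: [0.781, 0.624, 0.001, 0.0]
ft_force: [-1.6, -0.1, 5.2]
width: 0.0512
gripper_force: 30.0
```

>>> play_rows:
  motion:
    - [[0, 0, 0.015], [0, 0, 0], 0]
    - [[0, 0, 0.03], [0, 0, 0], 0]
    - [[0, 0, 0.035], [0, 0, 0], 0]
    - [[0, -0.02, 0.03], [0, 0, 0], 0]
    - [[0, -0.04, 0], [0, 0, 0], 0]
    - [[0, -0.04, 0], [0, 0, 0], 0]
    - [[0, -0.04, 0], [0, 0, 0], 0]
    - [[0, -0.04, 0], [0, 0, 0], 0]
    - [[0, -0.04, 0], [0, 0, 0], 0]
    - [[0, -0.04, 0], [0, 0, 0], 0]

```text
time_s: 18.0
tool_pos: [0.5657, -0.0038, 0.1576]
tool_rot: [0.781, 0.625, -0.0, -0.0]
ft_force: [-0.7, 0.3, -1.3]
width: 0.0512
gripper_force: 30.0
```

>>> play_rows:
  motion:
    - [[0, -0.04, 0], [0, 0, 0], 0]
    - [[0, -0.04, 0], [0, 0, 0], 0]
    - [[0.001, -0.04, 0], [0, 0, 0], 0]
    - [[0.001, -0.04, 0], [0, 0, 0], 0]
    - [[0, -0.04, 0], [0, 0, 0], 0]
    - [[0, -0.04, -0.03], [0, 0, 0], 0]
    - [[0, -0.019, -0.04], [0, 0, 0], 0]
    - [[0, 0, -0.03], [0, 0, 0], 0]
    - [[0, 0, 0], [0, 0, 0], 0]
    - [[0, 0, 0], [0, 0, 0], 0]

```text
time_s: 19.0
tool_pos: [0.5677, -0.2609, 0.057]
tool_rot: [0.781, 0.624, -0.0, -0.001]
ft_force: [0.4, -0.1, -0.8]
width: 0.0512
gripper_force: 30.0
```

>>> play_rows:
  motion:
    - [[0, 0, -0.01], [0, 0, 0], 0]
    - [[0, 0, -0.006], [0, 0, 0], 0]
    - [[0, 0, 0], [0, 0, 0], 0]
    - [[0, 0, 0], [0, 0, 0], 0]
    - [[0, 0, 0], [0, 0, 0], 0]

```text
time_s: 19.5
tool_pos: [0.5688, -0.2614, 0.0419]
tool_rot: [0.781, 0.625, 0.0, 0.0]
ft_force: [-0.5, -1.0, -1.0]
width: 0.0511
gripper_force: 30.0
```

>>> play_rows:
  motion:
    - [[0, 0, -0.01], [0, 0, 0], 0]
    - [[0, 0, -0.003], [0, 0, 0], 0]
    - [[0, 0, 0], [0, 0, 0], 0]
    - [[0, 0, 0], [0, 0, 0], 0]

```text
time_s: 19.9
tool_pos: [0.568, -0.2613, 0.0278]
tool_rot: [0.781, 0.624, -0.0, -0.0]
ft_force: [0.2, -0.0, -2.1]
width: 0.0512
gripper_force: 30.0
```

>>> play_rows:
  motion:
    - [[0, 0, -0.001], [0, 0, 0], 0]
    - [[0, 0, -0.001], [0, 0, 0], 0]
    - [[0, 0, -0.0005], [0, 0, 0], 0]
    - [[0, 0, 0], [0, 0, 0], 0]

```text
time_s: 20.3
tool_pos: [0.5685, -0.2615, 0.0262]
tool_rot: [0.781, 0.624, 0.0, 0.0]
ft_force: [-0.8, 0.3, 2.3]
width: 0.0513
gripper_force: 30.0
```

>>> play_rows:
  motion:
    - [[0, 0, 0], [0, 0, 0], 0.75]
    - [[0, 0, 0], [0, 0, 0], 0.9]
    - [[0, 0, 0.002], [0, 0, 0], 0.9]
    - [[0, 0, 0.03], [0, 0, 0], 0.9]
    - [[0, 0, 0.05], [0, 0, 0], 0.9]
    - [[0, 0.02, 0.045], [0, 0, 0], 0.7]
    - [[-0.003, 0.04, 0], [0, 0, -0.12], 0.5]
    - [[-0.003, 0.04, 0], [0, 0, -0.12], 0.5]
    - [[-0.003, 0.04, 0], [0, 0, -0.12], 0.5]
    - [[-0.003, 0.04, 0], [0, 0, -0.12], 0.5]

```text
time_s: 21.3
tool_pos: [0.5561, -0.08, 0.1531]
tool_rot: [0.908, 0.418, 0.0, 0.0]
ft_force: [0.2, -0.2, -0.6]
width: 0.0445
gripper_force: 0.0
```

>>> play_rows:
  motion:
    - [[-0.003, 0.04, 0], [0, 0, -0.12], 0.5]
    - [[-0.003, 0.04, 0], [0, 0, -0.12], 0.5]
    - [[-0.003, 0.04, 0], [0, 0, -0.12], 0.5]
    - [[-0.003, 0.04, 0], [0, 0, -0.12], 0.5]
    - [[-0.003, 0.03, 0], [0, 0, -0.12], 0.5]
    - [[-0.003, 0, 0], [0, 0, -0.12], 0.5]
    - [[-0.003, 0, 0], [0, 0, -0.12], 0.5]
    - [[-0.002, 0, 0], [0, 0, -0.12], 0.5]
    - [[0, 0, 0], [0, 0, -0.06], 0.5]
    - [[0, 0, 0], [0, 0, 0], 0.5]

```text
time_s: 22.3
tool_pos: [0.5333, 0.1087, 0.1528]
tool_rot: [0.997, -0.075, 0.0, -0.0]
ft_force: [-0.3, -0.4, 0.8]
width: 0.044
gripper_force: 0.0
```

```bash
python3 - <<'E'
from h import *
s=bot.sense();q=s['tool_rot'];print(s['tool_pos'],2*np.arctan2(q[1],q[0]),s['ft_force'],s['width'])
ims=[]
for n,(x0,y0,x1,y1) in dict(top=(325,172,405,226),side=(255,98,327,160)).items():
    im=imaging.capture(n)[:,:,::-1]; cv2.imwrite(f"pics/{n}4.png",im)
    c=im[y0:y1,x0:x1]; c=cv2.resize(c,(400,int(400*c.shape[0]/c.shape[1])),interpolation=cv2.INTER_CUBIC); o=np.zeros((400,400,3),np.uint8);o[:c.shape[0]]=c;ims.append(o)
cv2.imwrite("pics/z4.png",np.hstack(ims))
E
```

```text
[0.53325838 0.108704   0.15279741] -0.1510242825914294 [-0.25187671 -0.36584335  0.84292763] 0.04396157010879478
```

View pics/z4.png

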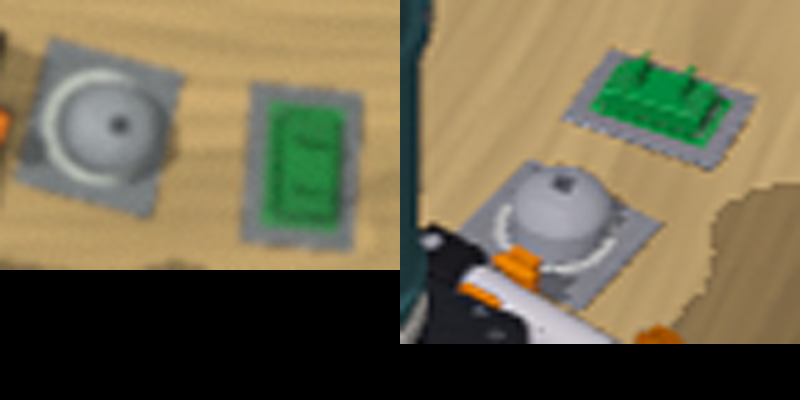

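```bash
python3 - <<'E'
from h import *
T=lambda x,y:[x/5+325-.4,y/5+172-.4]; S=lambda x,y:[x/5.556+255-.4,y/5.556+98-.4]
print("hole",plane("top",[T(119,124)],.036)*1000,plane("side",[S(164,184)],.036)*1000)
im0={n:cv2.imread(f"pics/{n}0.png").astype(int) for n in("top","side")}
for n,bx in dict(top=(333,176,364,218),side=(273,126,306,150)).items():
    im=cv2.imread(f"pics/{n}4.png"); 
    # hole: darkest blob centroid
    g=cv2.cvtColor(im,cv2.COLOR_BGR2GRAY); c=(T(119,124) if n=="top" else S(164,184)); x,y=map(int,np.round(c))
    w=g[y-2:y+3,x-2:x+3].astype(float); w=w.max()-w; w[w<w.max()*.4]=0; yy,xx=np.mgrid[y-2:y+3,x-2:x+3]
    print(n,"hole refined",plane(n,[[(w*xx).sum()/w.sum(),(w*yy).sum()/w.sum()]],.036)*1000)
    # ring fit on the image before: ellipse through ring pixels in world plane
    h=cv2.cvtColor(im0[n].astype(np.uint8),cv2.COLOR_BGR2HSV).astype(int); x0,y0,x1,y1=bx
    sub=h[y0:y1,x0:x1]; k=(sub[...,1]<70)&(sub[...,2]>np.median(sub[...,2][sub[...,1]<70])+15)
    p=np.argwhere(k)[:,::-1]+[x0,y0]; P=plane(n,p,.004)*1000
    A=np.c_[P,np.ones(len(P))]; b=(P**2).sum(1)
    for _ in range(4):
        s=np.linalg.lstsq(A,b,rcond=None)[0]; c=s[:2]/2; r=np.sqrt(s[2]+c@c); d=abs(np.hypot(*(A[:,:2]-c).T)-r); A,b=A[d<4],b[d<4]
    print(n,"ring",c.round(1),r.round(1),len(A))
# reflector: saturated green vs outline
for n,bx in dict(top=(370,183,403,226),side=(280,100,322,132)).items():
    im=cv2.imread(f"pics/{n}4.png"); h=cv2.cvtColor(im,cv2.COLOR_BGR2HSV).astype(int)
    for th in (120,150,170,190,200):
        try: print(n,th,*blob(n,((h[...,0]>45)&(h[...,0]<85)&(h[...,1]>th)).astype(np.uint8),.0115,bx)[1])
        except Exception as e: print(n,th,e)
print("arms side",plane("side",[S(248,57),S(290,71)],.032)*1000)
E
```

```text
hole [[ 567.91095181 -261.70721274]] [[ 566.15889599 -258.78884368]]
top hole refined [[ 567.5723235  -262.42111092]]
top ring [ 570.8 -260. ] 30.0 139
side hole refined [[ 567.09727976 -259.34393811]]
side ring [ 568.5 -258.2] 28.8 70
top 120 [ 549.8 -370.6] -0.077 [39.3 65.8]
top 150 [ 551.  -371.8] -0.121 [36.5 61.6]
top 170 [ 553.5 -371.6] -0.072 [33.7 55.1]
top 190 float division by zero
top 200 max() iterable argument is empty
side 120 [ 548.4 -365.8] -0.15 [55.9 66.8]
side 150 [ 548.1 -365.6] -0.133 [55.9 66. ]
side 170 [ 551.1 -366. ] -0.035 [50.2 64.9]
side 190 [ 550.6 -366.6] -0.143 [46.2 63.1]
side 200 [ 550.9 -366.6] -0.164 [46.2 63.1]
arms side [[ 560.45685065 -373.93620794]
 [ 535.94274992 -372.04042187]]
```

>>> play_rows:
  motion:
    - [[0.003, -0.03, 0], [0, 0, 0.12], 0.7]
    - [[0.003, -0.03, 0], [0, 0, 0.12], 0.9]
    - [[0.003, -0.03, 0], [0, 0, 0.12], 0.9]
    - [[0.003, -0.03, 0], [0, 0, 0.12], 0.9]
    - [[0.003, -0.03, 0], [0, 0, 0.12], 0.9]
    - [[0.003, -0.03, 0], [0, 0, 0.12], 0.9]
    - [[0.003, -0.03, 0], [0, 0, 0.12], 0.9]
    - [[0.003, -0.03, 0], [0, 0, 0.12], 0.9]
    - [[0.003, -0.03, 0], [0, 0, 0.12], 0.9]
    - [[0.003, -0.03, 0], [0, 0, 0.12], 0.9]

```text
time_s: 23.4
tool_pos: [0.5634, -0.1928, 0.1528]
tool_rot: [0.864, 0.503, 0.0, 0.0]
ft_force: [0.8, -0.3, -0.1]
width: 0.0795
gripper_force: 0.0
```

>>> play_rows:
  motion:
    - [[0.003, -0.03, 0], [0, 0, 0.12], 0.9]
    - [[0.002, -0.03, 0], [0, 0, 0.12], 0.9]
    - [[0, -0.01, 0], [0, 0, 0.06], 0.9]
    - [[0, 0, -0.03], [0, 0, 0], 0.9]
    - [[0, 0, -0.04], [0, 0, 0], 0.9]
    - [[0, 0, -0.03], [0, 0, 0], 0.9]
    - [[0, 0, 0], [0, 0, 0], 0.9]
    - [[0, 0, 0], [0, 0, 0], 0.9]
    - [[0, 0, 0], [0, 0, 0], 0.9]

```text
time_s: 24.3
tool_pos: [0.57, -0.2622, 0.0549]
tool_rot: [0.781, 0.625, 0.001, 0.002]
ft_force: [0.5, 0.4, 0.5]
width: 0.0794
gripper_force: 0.0
```

>>> play_rows:
  motion:
    - [[0, 0, -0.018], [0, 0, 0], 0.9]
    - [[0, 0, -0.009], [0, 0, 0], 0.9]
    - [[0, 0, 0], [0, 0, 0], 0.9]
    - [[0, 0, 0], [0, 0, 0], 0.6]
    - [[0, 0, 0], [0, 0, 0], 0]
    - [[0, 0, 0], [0, 0, 0], 0]
    - [[0, 0, 0], [0, 0, 0], 0]
    - [[0, 0, 0.004], [0, 0, 0], 0]
    - [[0, 0.002, 0], [0, 0, 0], 0]
    - [[0, 0, 0], [0, 0, 0], 0]

```text
time_s: 25.3
tool_pos: [0.5683, -0.2591, 0.0298]
tool_rot: [0.781, 0.624, 0.0, -0.0]
ft_force: [0.7, 0.3, -1.1]
width: 0.0512
gripper_force: 30.0
```

>>> play_rows:
  motion:
    - [[0, 0, -0.002], [0, 0, 0], 0]
    - [[0, 0, 0], [0, 0, 0], 0]
    - [[0, 0, 0], [0, 0, 0], 0]

```text
time_s: 25.6
tool_pos: [0.5681, -0.2593, 0.0274]
tool_rot: [0.781, 0.624, -0.0, -0.0]
ft_force: [-0.8, -1.2, -1.8]
width: 0.0512
gripper_force: 30.0
```

>>> play_rows:
  motion:
    - [[0.0015, 0, 0], [0, 0, 0], 0]
    - [[0, 0, -0.001], [0, 0, 0], 0]
    - [[0, 0, -0.001], [0, 0, 0], 0]
    - [[0, 0, 0], [0, 0, 0], 0]
    - [[0, 0, 0], [0, 0, 0], 0]

```text
time_s: 26.1
tool_pos: [0.5701, -0.2595, 0.0263]
tool_rot: [0.781, 0.624, 0.0, 0.0]
ft_force: [-1.0, -0.5, 4.6]
width: 0.051
gripper_force: 30.0
```

>>> play_rows:
  motion:
    - [[0, 0, 0], [0, 0, 0], 0.75]
    - [[0, 0, 0], [0, 0, 0], 0.9]
    - [[0, 0, 0.002], [0, 0, 0], 0.9]
    - [[0, 0, 0.03], [0, 0, 0], 0.9]
    - [[0, 0, 0.05], [0, 0, 0], 0.9]
    - [[0, 0.02, 0.045], [0, 0, 0], 0.7]
    - [[-0.003, 0.04, 0], [0, 0, -0.12], 0.5]
    - [[-0.003, 0.04, 0], [0, 0, -0.12], 0.5]
    - [[-0.003, 0.04, 0], [0, 0, -0.12], 0.5]
    - [[-0.003, 0.04, 0], [0, 0, -0.12], 0.5]

```text
time_s: 27.1
tool_pos: [0.5576, -0.0781, 0.1529]
tool_rot: [0.908, 0.418, 0.0, 0.0]
ft_force: [0.7, 0.1, 0.0]
width: 0.0441
gripper_force: 0.0
```

>>> play_rows:
  motion:
    - [[-0.003, 0.04, 0], [0, 0, -0.12], 0.5]
    - [[-0.003, 0.04, 0], [0, 0, -0.12], 0.5]
    - [[-0.003, 0.04, 0], [0, 0, -0.12], 0.5]
    - [[-0.003, 0.04, 0], [0, 0, -0.12], 0.5]
    - [[-0.003, 0.03, 0], [0, 0, -0.12], 0.5]
    - [[-0.003, 0, 0], [0, 0, -0.12], 0.5]
    - [[-0.003, 0, 0], [0, 0, -0.12], 0.5]
    - [[-0.002, 0, 0], [0, 0, -0.12], 0.5]
    - [[0, 0, 0], [0, 0, -0.06], 0.5]
    - [[0, 0, 0], [0, 0, 0], 0.5]

```text
time_s: 28.1
tool_pos: [0.5347, 0.1107, 0.1526]
tool_rot: [0.997, -0.075, -0.0, 0.0]
ft_force: [0.5, 0.2, 0.1]
width: 0.0439
gripper_force: 0.0
```

```bash
python3 - <<'E'
from h import *
s=bot.sense();q=s['tool_rot'];print(s['tool_pos'],2*np.arctan2(q[1],q[0]))
for n,(x,y) in dict(top=(348,196),side=(284,131)).items():
    im=imaging.capture(n)[:,:,::-1]; cv2.imwrite(f"pics/{n}5.png",im); g=cv2.cvtColor(np.ascontiguousarray(im),cv2.COLOR_BGR2GRAY)
    w=g[y-4:y+5,x-4:x+5].astype(float); j=np.unravel_index(w.argmin(),w.shape); y+=j[0]-4;x+=j[1]-4
    w=g[y-2:y+3,x-2:x+3].astype(float); w=w.max()-w; w[w<w.max()*.4]=0; yy,xx=np.mgrid[y-2:y+3,x-2:x+3]
    print(n,(x,y),"hole",plane(n,[[(w*xx).sum()/w.sum(),(w*yy).sum()/w.sum()]],.036)*1000)
E
```

```text
[0.53467913 0.11068115 0.15260812] -0.15109204671341828
top (np.int64(348), np.int64(196)) hole [[ 568.57672822 -260.12692327]]
side (np.int64(282), np.int64(131)) hole [[ 568.7319738 -257.2241008]]
```

>>> play_rows:
  motion:
    - [[0, 0.003, -0.03], [0, 0, 0], 0.5]
    - [[0, 0, -0.04], [0, 0, 0], 0.5]
    - [[0, 0, -0.025], [0, 0, 0], 0.5]
    - [[0, 0, -0.01], [0, 0, 0], 0.5]
    - [[0, 0, -0.0025], [0, 0, 0], 0.5]
    - [[0, 0, 0], [0, 0, 0], 0.5]

```text
time_s: 28.8
tool_pos: [0.5356, 0.1137, 0.0458]
tool_rot: [0.997, -0.075, 0.0, -0.0]
ft_force: [-0.1, 0.3, -0.5]
width: 0.044
gripper_force: 0.0
```

>>> play_rows:
  motion:
    - [[0, 0, 0], [0, 0, 0], 0.3]
    - [[0, 0, 0], [0, 0, 0], 0]
    - [[0, 0, 0], [0, 0, 0], 0]
    - [[0, 0, 0], [0, 0, 0], 0]
    - [[0, 0, 0], [0, 0, 0], 0]

```text
time_s: 29.3
tool_pos: [0.5357, 0.1137, 0.0463]
tool_rot: [0.997, -0.075, 0.001, -0.0]
ft_force: [-1.6, -0.9, 6.3]
width: 0.0197
gripper_force: 30.0
```

>>> play_rows:
  motion:
    - [[0, 0, 0.015], [0, 0, 0], 0]
    - [[0, 0, 0.03], [0, 0, 0], 0]
    - [[0.002, -0.01, 0.03], [0, 0, 0], 0]
    - [[0.005, -0.03, 0], [0, 0, 0.037], 0]
    - [[0.006, -0.035, 0], [0, 0, 0.037], 0]
    - [[0.006, -0.035, 0], [0, 0, 0.037], 0]
    - [[0.006, -0.035, -0.02], [0, 0, 0.037], 0]
    - [[0.005, -0.024, -0.03], [0, 0, 0.037], 0]
    - [[0, 0, -0.03], [0, 0, 0], 0]
    - [[0, 0, 0], [0, 0, 0], 0]

```text
time_s: 30.3
tool_pos: [0.5609, -0.0557, 0.0366]
tool_rot: [1.0, 0.016, -0.004, -0.001]
ft_force: [-1.4, 0.7, -0.7]
width: 0.0195
gripper_force: 30.0
```

>>> play_rows:
  motion:
    - [[0, 0, -0.008], [0, 0, 0], 0]
    - [[0, 0, 0], [0, 0, 0], 0]
    - [[0, 0, 0], [0, 0, 0], 0]
    - [[0, 0, 0], [0, 0, 0], 0]

```text
time_s: 30.7
tool_pos: [0.5659, -0.055, 0.0337]
tool_rot: [1.0, 0.017, 0.001, 0.0]
ft_force: [0.2, 1.5, -0.2]
width: 0.0196
gripper_force: 30.0
```

>>> play_rows:
  motion:
    - [[0, 0, -0.005], [0, 0, 0], 0]
    - [[0, 0, -0.002], [0, 0, 0], 0]
    - [[0, 0, 0], [0, 0, 0], 0]
    - [[0, 0, 0], [0, 0, 0], 0]

```text
time_s: 31.1
tool_pos: [0.5647, -0.0554, 0.025]
tool_rot: [1.0, 0.017, -0.0, -0.0]
ft_force: [0.0, 0.1, -0.6]
width: 0.0198
gripper_force: 30.0
```

>>> play_rows:
  motion:
    - [[0, 0, -0.001], [0, 0, 0], 0]
    - [[0, 0, -0.001], [0, 0, 0], 0]
    - [[0, 0, 0], [0, 0, 0], 0]
    - [[0, 0, 0], [0, 0, 0], 0]

```text
time_s: 31.5
tool_pos: [0.565, -0.0554, 0.0243]
tool_rot: [1.0, 0.017, -0.0, -0.0]
ft_force: [-4.0, 1.4, 7.1]
width: 0.0196
gripper_force: 30.0
```

>>> play_rows:
  motion:
    - [[0, 0, 0], [0, 0, 0], 0.35]
    - [[0, 0, 0], [0, 0, 0], 0.5]
    - [[0, 0, 0.002], [0, 0, 0], 0.5]
    - [[0, 0, 0.03], [0, 0, 0], 0.5]
    - [[0, 0, 0.05], [0, 0, 0], 0.5]
    - [[0, 0.02, 0.045], [0, 0, 0], 0.5]
    - [[-0.01, 0.05, 0], [0, 0, 0], 0.5]
    - [[-0.01, 0.05, 0], [0, 0, 0], 0.5]
    - [[-0.01, 0.05, 0], [0, 0, 0], 0.5]
    - [[0, 0.05, 0], [0, 0, 0], 0.5]

```text
time_s: 32.5
tool_pos: [0.534, 0.1631, 0.1503]
tool_rot: [1.0, 0.017, -0.0, 0.0]
ft_force: [0.4, 0.4, -1.0]
width: 0.044
gripper_force: 0.0
```

```bash
python3 - <<'E'
from h import *
ims=[]
for n,(x0,y0,x1,y1) in dict(top=(250,160,405,240),side=(215,95,330,215)).items():
    im=np.ascontiguousarray(imaging.capture(n)[:,:,::-1]); cv2.imwrite(f"pics/{n}6.png",im); h=cv2.cvtColor(im,cv2.COLOR_BGR2HSV).astype(int)
    c=im[y0:y1,x0:x1]; c=cv2.resize(c,(400,int(400*c.shape[0]/c.shape[1])),interpolation=cv2.INTER_CUBIC); o=np.zeros((420,400,3),np.uint8);o[:c.shape[0]]=c;ims.append(o)
    bx=(258,166,286,228) if n=="top" else (225,165,290,208)
    Y=(h[...,0]>20)&(h[...,0]<36)
    for th in(150,190,210):
        try: print(n,th,*blob(n,(Y&(h[...,1]>th)).astype(np.uint8),.0105,bx)[1])
        except Exception as e: print(e)
cv2.imwrite("pics/z6.png",np.hstack(ims))
E
```

```text
top 150 [562.2 -55.5] 0.003 [113.1  28.9]
top 190 [561.7 -53.7] 0.027 [101.8  19.2]
top 210 [570.3 -49.4] -0.185 [ 4.9 12.3]
side 150 [530.5 -49.1] 0.176 [71.  32.3]
side 190 [529.7 -49.1] 0.17 [70.7 31.8]
side 210 [530.  -49.1] 0.168 [68.5 31.8]
```

View pics/z6.png

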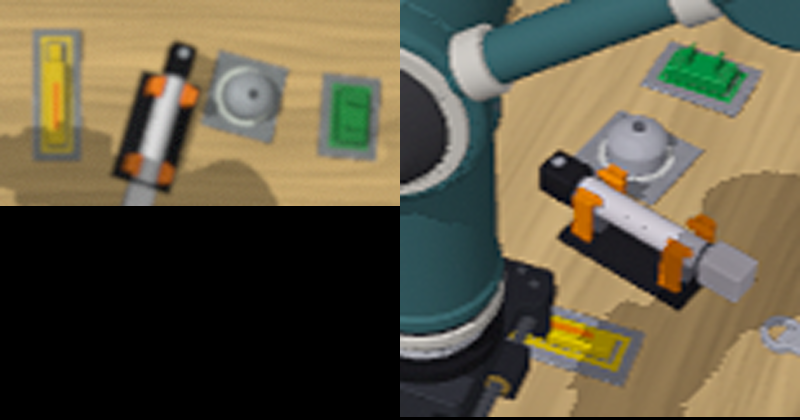

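>>> play_rows:
  motion:
    - [[-0.01, 0.05, 0.02], [0, 0, 0], 0.5]
    - [[-0.01, 0.05, 0.02], [0, 0, 0], 0.5]
    - [[-0.01, 0.05, 0.02], [0, 0, 0], 0.5]
    - [[0, 0.05, 0.02], [0, 0, 0], 0.5]
    - [[0, 0.04, 0], [0, 0, 0], 0.5]
    - [[0, 0, 0], [0, 0, 0], 0.5]

```text
time_s: 33.2
tool_pos: [0.5083, 0.3892, 0.2245]
tool_rot: [1.0, 0.019, 0.001, -0.001]
ft_force: [1.0, -0.2, -0.2]
width: 0.0441
gripper_force: 0.0
```

```bash
python3 - <<'E'
from h import *
ims=[]
for n,(x0,y0,x1,y1) in dict(top=(252,160,292,232),side=(220,165,295,212)).items():
    im=np.ascontiguousarray(imaging.capture(n)[:,:,::-1]); cv2.imwrite(f"pics/{n}7.png",im)
    # grid reference: where the outline edges (from the pad centre) lie is visible itself
    c=im[y0:y1,x0:x1]; f=min(400/c.shape[1],590/c.shape[0]); c=cv2.resize(c,None,fx=f,fy=f,interpolation=cv2.INTER_CUBIC); o=np.zeros((590,400,3),np.uint8);o[:c.shape[0],:c.shape[1]]=c;ims.append(o); print(n,f)
cv2.imwrite("pics/z7.png",np.hstack(ims))
E
```

```text
top 8.194444444444445
side 5.333333333333333
```

View pics/z7.png

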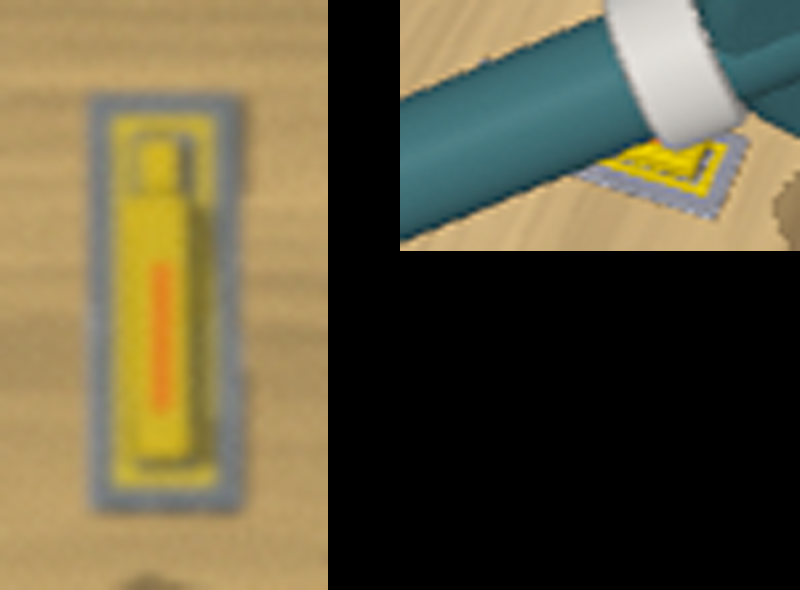

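>>> play_rows:
  motion:
    - [[0.005, -0.044, -0.01], [0, 0, 0], 0.5]
    - [[0.005, -0.044, -0.01], [0, 0, 0], 0.5]
    - [[0.005, -0.044, -0.01], [0, 0, 0], 0.5]
    - [[0.006, -0.044, -0.01], [0, 0, 0], 0.5]
    - [[0.006, -0.044, -0.01], [0, 0, 0], 0.5]
    - [[0.006, -0.044, -0.01], [0, 0, 0], 0.5]
    - [[0.006, -0.044, -0.01], [0, 0, 0], 0.5]
    - [[0.006, -0.044, -0.01], [0, 0, 0], 0.5]
    - [[0.006, -0.044, -0.01], [0, 0, 0], 0.5]
    - [[0.006, -0.044, -0.01], [0, 0, 0], 0.5]

```text
time_s: 34.3
tool_pos: [0.5634, -0.0586, 0.1227]
tool_rot: [1.0, 0.016, -0.001, 0.0]
ft_force: [0.5, 1.3, -0.4]
width: 0.0442
gripper_force: 0.0
```

>>> play_rows:
  motion:
    - [[0, 0, -0.03], [0, 0, 0], 0.5]
    - [[0, 0, -0.03], [0, 0, 0], 0.5]
    - [[0, 0, 0], [0, 0, 0], 0.5]
    - [[0, 0, 0], [0, 0, 0], 0.5]
    - [[0, 0, 0], [0, 0, 0], 0.5]

```text
time_s: 34.8
tool_pos: [0.5657, -0.0555, 0.065]
tool_rot: [1.0, 0.017, 0.001, 0.0]
ft_force: [0.4, -0.8, 0.2]
width: 0.0438
gripper_force: 0.0
```

>>> play_rows:
  motion:
    - [[0, 0, -0.025], [0, 0, 0], 0.5]
    - [[0, 0, -0.013], [0, 0, 0], 0.5]
    - [[0, 0, 0], [0, 0, 0], 0.5]
    - [[0, 0, 0], [0, 0, 0], 0]
    - [[0, 0, 0], [0, 0, 0], 0]
    - [[0, 0, 0], [0, 0, 0], 0]
    - [[0, 0, 0], [0, 0, 0], 0]
    - [[0, 0, 0.003], [0, 0, 0], 0]
    - [[0.001, -0.002, 0], [0, 0, 0], 0]
    - [[0, 0, 0], [0, 0, 0], 0]

```text
time_s: 35.8
tool_pos: [0.5663, -0.0572, 0.0288]
tool_rot: [1.0, 0.017, 0.0, 0.0]
ft_force: [0.4, 0.2, -0.3]
width: 0.0197
gripper_force: 30.0
```

>>> play_rows:
  motion:
    - [[0, 0, -0.002], [0, 0, 0], 0]
    - [[0, 0, -0.001], [0, 0, 0], 0]
    - [[0, 0, 0], [0, 0, 0], 0]
    - [[0, 0, 0], [0, 0, 0], 0]

```text
time_s: 36.2
tool_pos: [0.5662, -0.0571, 0.0265]
tool_rot: [1.0, 0.017, 0.0, 0.0]
ft_force: [-2.4, 0.3, 8.2]
width: 0.0193
gripper_force: 30.0
```

>>> play_rows:
  motion:
    - [[0, 0, 0], [0, 0, 0], 0.35]
    - [[0, 0, 0], [0, 0, 0], 0.5]
    - [[0, 0, 0.002], [0, 0, 0], 0.5]
    - [[0, 0, 0.03], [0, 0, 0], 0.5]
    - [[0, 0, 0.05], [0, 0, 0], 0.5]
    - [[0, 0.02, 0.045], [0, 0, 0], 0.5]
    - [[-0.01, 0.05, 0], [0, 0, 0], 0.5]
    - [[-0.01, 0.05, 0], [0, 0, 0], 0.5]
    - [[-0.01, 0.05, 0], [0, 0, 0], 0.5]
    - [[0, 0.05, 0], [0, 0, 0], 0.5]

```text
time_s: 37.2
tool_pos: [0.5351, 0.1616, 0.1526]
tool_rot: [1.0, 0.017, -0.0, 0.0]
ft_force: [-0.3, -0.3, 0.7]
width: 0.0441
gripper_force: 0.0
```

>>> play_rows:
  motion:
    - [[0, 0.04, 0], [0, 0, 0], 0.5]
    - [[0, 0.03, 0], [0, 0, 0], 0.5]
    - [[0, 0, 0], [0, 0, 0], 0.5]
    - [[0, 0, 0], [0, 0, 0], 0.5]

```text
time_s: 37.6
tool_pos: [0.5362, 0.2304, 0.1522]
tool_rot: [1.0, 0.018, -0.0, 0.0]
ft_force: [0.7, -1.0, -0.3]
width: 0.044
gripper_force: 0.0
```

```bash
python3 - <<'E'
from h import *
ims=[]
for n,(x0,y0,x1,y1) in dict(top=(252,160,402,240),side=(215,95,330,212)).items():
    im=np.ascontiguousarray(imaging.capture(n)[:,:,::-1]); cv2.imwrite(f"pics/{n}8.png",im)
    c=im[y0:y1,x0:x1]; f=(490 if n=="top" else 300)/c.shape[1]; c=cv2.resize(c,None,fx=f,fy=f,interpolation=cv2.INTER_CUBIC); o=np.zeros((590,c.shape[1],3),np.uint8);o[:c.shape[0]]=c
    if n=="top": L=cv2.resize(im[160:232,252:292],None,fx=4.5,fy=4.5,interpolation=cv2.INTER_CUBIC); o[264:264+L.shape[0],:180]=L; B=cv2.resize(im[175:225,330:402],None,fx=4.2,fy=4.2,interpolation=cv2.INTER_CUBIC); o[264:264+B.shape[0],185:185+B.shape[1]]=B
    ims.append(o)
cv2.imwrite("pics/z8.png",np.hstack(ims))
E
```

```text
(no output)
```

View pics/z8.png

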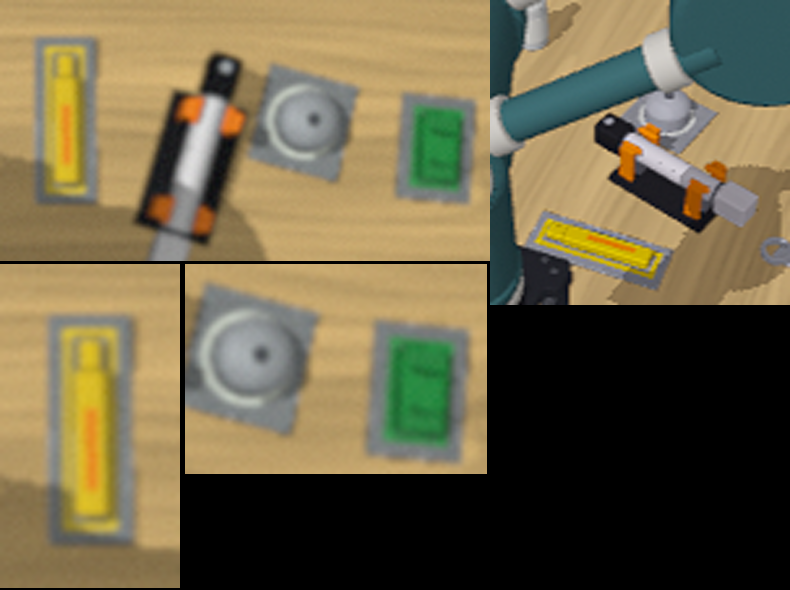

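All four bits sit in their places: the lever is centred in its outline at (90, 430), the bell in its ring, the reflector in its rectangle and the pump in the clips. The gripper is clear of everything.

```bash
python3 -c "
from plant import ticket
print(ticket.job_done())"
```

```text
the job is handed in; nothing more can be done
None
```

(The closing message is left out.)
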